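# Move the hot steam-bath lid to the other place with the lid lifter

## Task

The lid on the two-place steam bath is hot: take the hooked lid lifter from its stand, lift the lid by its loop, and carry it slowly and level to the other, open place of the bath. Set it down gently there so that its plug drops into the ring and it lies flush; the ring is not quite centred, so feel for its seat and do not force or drop the lid. Then put the lifter back in its stand; keep gripper and arm off the hot lid and bath, and leave the other things where they are.

Things in the scene. Friction and masses are not known exactly. Their poses are not given: they have to be found in the camera images.
- bath: fixed stainless steam bath, box 200 x 380 x 110 mm, origin at the centre of its underside on the bench, z up, y along its length. Its flat deck has two round places, each with a flat steel ring (outer diameter 160, hole 108, 5 mm thick, top 115 mm above the bench) that stays put; the lid covers one place, the other is open
- place_a (a point): nominal centre of the bath's place at its +y end, at the height of the ring's top (115 mm above the bench). The ring itself lies off this point by up to 6 mm along x and up to 6 mm along y of the bath, and its true centre is not reported
- place_b (a point): the same for the bath's place at its -y end, 180 mm from place_a
- lid: hot steel lid, loose, 0.3 to 0.45 kg: flange diameter 124, 4 mm thick, over a plug of diameter 104, 9 mm deep, that fits a ring's hole. Origin at the centre of the flange's underside (115 mm above the bench when seated), z up. Set down more than 2 mm off a ring's centre, its plug rests on the ring's edge: higher, and tilted with the side that rests on the ring up
- lid_loop (a point): middle of the crest of the lid's rigid loop (bar centre), on the lid's axis, 42.5 mm above the lid's origin. Loop of 5 mm round bar upright in the lid's y-z plane, 60 mm wide at its foot, the crest a level bar 20 mm long along y, 36 mm clear above the flange. Centre of mass on the axis: hung from mid-crest the lid hangs level
- lifter_grip (a point): middle of the lid lifter's handle, a black upright bar 24 mm (its x) by 20 mm (its y) by 80 mm high; lifter 0.18 kg, loose. z up along the handle. A round guard disc (diameter 70, 4 mm thick) is fixed under the handle, its underside 44 mm below this point; below it hangs the 6 mm steel hook
- lifter_hook (a point): the lowest point of the inside of the hook, where a loop comes to lie: on the handle's axis, 118 mm below lifter_grip. Hook in the handle's x-z plane, opening upward: x points from its shank to its tip. The shank stands 12 mm to -x, the tip rises 14 mm above this point's level at 14 to 17 mm to +x; the hook's underside is 6 mm below this point
- stand: fixed white lifter stand, 110 x 110 x 98 mm, origin at the centre of its underside on the bench. Its top plate (top 98 mm up) has a round 40 mm hole in the middle: the hook hangs through the hole and the lifter's guard disc lies flat on the plate (lifter_grip then 142 mm above the bench)
- tipbox: pipette tip box, 85 x 120 x 91 mm, loose bystander, origin at the centre of its underside
- tuberack: low yellow tube rack, 85 x 222 x 40 mm, loose bystander beside the bath, origin at the centre of its underside
- bottle: capped jar, diameter 64, 130 mm high, loose bystander beside the bath, origin at the centre of its underside
Mind the look-alikes: they are no part of the job. What is shaped like the part that bears lifter_grip but yellow is not meant. What is shaped like the stand but red is not meant.

How it is judged:
On the way, in this order (a step that is already met when the one before it is completed fails the run):
1. the lifter is out of its stand (z of lifter_hook in the frame of stand above 0.11 m), for 0.1 s.
2. the lid hangs clear of the bath on the lifter (z of lid in the frame of bath above 0.13 m and contact force between lid and lifter above 1 N), for 0.3 s.
3. the lid lies flush in the ring of the other place (distance of lid from where it was at the start of the episode above 0.12 m and (horizontal distance between lid and place_a below 0.014 m or horizontal distance between lid and place_b below 0.014 m) and z of lid in the frame of bath below 0.1165 m and angle between lid's own z axis and vertical below 0.025 rad), for 0.2 s.
4. the lifter is back in its stand (horizontal distance between lifter_grip and stand below 0.015 m and z of lifter_grip in the frame of stand below 0.146 m and angle between lifter_grip's own z axis and vertical below 0.06 rad), for 0.2 s.
At the end, for the whole second after the job is handed in: The lid lies flush in the ring of the place that was open: within 1.5 mm of its seated height (115 mm), tilted less than 1.4 degrees and at rest; the lifter hangs in its stand with the guard disc on the plate (within 4 mm in height, 15 mm of the middle, tilt under 3.4 degrees) (all of step 3 and all of step 4 and linear speed of lid below 0.01 m/s); the robot touches nothing.
It fails at once if the lid tips more than 15 degrees (angle between lid's own z axis and vertical above 0.26 rad).
It fails at once if the lid is pressed, pulled or knocked with more than 15 N (contact force between lid and anything else above 15 N).
It fails at once if the lid is dropped or swung, moving faster than 0.4 m/s (linear speed of lid above 0.4 m/s).
It fails at once if the gripper or arm touches the hot lid or bath (contact force between any of the fingers, the arm and lid above 0.5 N or contact force between any of the fingers, the arm and bath above 0.5 N).
It fails at once if a bystander is moved more than 15 mm (distance of any of tipbox, tuberack, bottle from where it was at the start of the episode above 0.015 m).
It also fails if it takes over 72 s, if anything falls off the work surface, if the arm or the gripper's body presses on something with over 40 N, if the wrist force passes 120 N, or if a joint passes its speed limit or range.

## Robot

A 7-joint arm with a two-finger parallel gripper is mounted at the origin on the work surface. World frame = base frame: x ahead of the robot, y to its left, z up, the work surface at z = 0. Lengths are in m, angles in rad, forces in N, time in s.
With the tool pointing down it reaches from about 0.425 to 1.025 m from the base axis. Payload 9.4 kg.
Tool frame: the origin (TCP) lies midway between the tips of the shut fingers; the grasp point (between the pads) lies 19 mm behind it; z points along the fingers, y is the direction in which the jaws open and shut (so a half turn about z gives the same grasp; the last joint's range is limited). The gripper opens to 85 mm and grips with 20 to 120 N. Pads are 22 mm wide; open, the fingers measure 114 mm over their backs; the gripper's body (76 mm by 85 mm) begins 54 mm behind the grasp point. The pads swing forward as they close: fully open they stand 13 mm farther back than shut.
Start: joints at [-1.416, 0.599, -0.003, 1.599, 0.002, 0.943, -0.08], TCP at [0.167, 0.706, 0.231] pointing down, gripper open.
Joint ranges: [-2.57, 2.57], [-0.35, 1.97], [-1.29, 1.29], [0.11, 2.56], [-1.05, 4.19], [0.11, 1.86], [-2.63, 2.63]. Speed limits (rad/s): [2.22, 2.22, 3.01, 3.01, 3.14, 3.14, 3.14].

## Interface

Orientations are given as a unit quaternion [x, y, z, w].
In Python, from plant import arm, vision gives the robot as it stands.
- The arm moves only by the tool move_arm, never from a script. Its argument "targets" is a list of rows, each a list of 7 numbers: the turn, a rotation vector about the tool's x, y, z normalised to -1 to 1, where 1 is 90 degrees, then the shift along the tool's x, y, z normalised to -1 to 1, where 1 is 0.5 m, then the opening, from 0 (shut) to 1 (fully open). In form: [[ax, ay, az, tx, ty, tz, fingers], ...]. A call has 1 to 10 rows; each row is the pose to reach, as a shift and turn from the pose commanded when the call began, along the tool's axes at that moment; what a row does not reach only later rows make up. A row lasts 1/8 s, in which the tool goes at most 62.5 mm and 10.7 degrees, less where a joint would pass 70% of its speed; a pose out of reach is approached as far as the arm can. A call with a number of a shift or a turn outside -1 to 1 is refused whole. A call with a gripper value outside its range is refused whole. The fingers move at their own pace and stop on an object; "force" is the grip in N (left out, the last holds). Time passes only in rows, so rows that repeat a pose let the fingers close. It gives the time, the measured TCP pose, the force and the opening at its end, in the units of the state.
- arm.get_state(): the state, without advancing time (a new reading comes with each control period).
- vision.grab_frame(name): name is "side" or "top" or "wrist"; returns (picture, depth): 400x640x3 uint8, red, green, blue; 400x640 float32, m along the optical axis (not along the pixel's ray), 0 where there is no reading.
- vision.camera_model(name): a dict with "fx", "fy", "cx", "cy" (pixels), "T" (4x4, takes a point from camera to world coordinates). Camera axes: x right, y down, z forward; pixel columns grow to the right and rows downward; lengths in m; the calibration is good to about 2 mm. A picture is of the moment at which its call begins: read the wrist's pose just before it. camera_model takes no time and is no camera call; for the wrist camera it gives the pose at the moment of the call.
- arm.close_job(): hands the job in, once; it reports no verdict.
The state is a dict: "time_s": time; "joints": joint angles; "qvel": joint speeds; "tau": joint torques, N m; "tool_pos": TCP position; "eef_rot": TCP orientation; "wrist_force": force on the tool from outside, world axes, zero at the start; "moment": the same for the moment, N m; "width": finger opening in m.
Only numpy, scipy, OpenCV 4.12 (cv2) and the standard library are available. Lean on these libraries where they do the work, as an engineer would, in place of code of your own. Each camera call takes 0.05 s, during which the arm holds its last target. There are 200 camera calls.

## Working session

There is one attempt and no reset: what is moved stays moved. The work goes in short steps, Python scripts to look and compute and a tool call to move; the robot and the scene stay as the last step left them, time stands still between calls to the robot, and variables do not carry over. Pictures are saved under pics/ and viewed, about 8 in all and at most 12, crops included, and the job is handed in when it is done.

Besides the shell and the picture viewer there is one more tool, called after "Request:" as name(argument=value, ...) on one line, values as JSON. move_arm: Moves the arm, as the interface text tells. Scaled input: -1 to 1 covers 0.5 m each way for a shift and 90 degrees each way for a turn. Its arguments: {"type":"object","properties":{"targets":{"type":"array","items":{"type":"array","items":{"type":"number"}}},"force":{"type":"number"}},"required":["targets"]}

```bash
mkdir -p pics; ls
cat > h.py <<'E'
import numpy as np, cv2
from plant import arm, vision
from scipy.spatial.transform import Rotation as R
def grab(n):
    M=vision.camera_model(n); p,d=vision.grab_frame(n); np.savez(f'{n}.npz',p=p,d=d,**M); return p,d,M
def cloud(d,M):
    v,u=np.mgrid[:d.shape[0],:d.shape[1]]
    P=np.stack([(u-M['cx'])/M['fx']*d,(v-M['cy'])/M['fy']*d,d],-1)
    T=np.array(M['T']); W=P@T[:3,:3].T+T[:3,3]; W[d<=0]=np.nan; return W
def ray(u,v,M,z):
    T=np.array(M['T']); r=T[:3,:3]@np.array([(u-M['cx'])/M['fx'],(v-M['cy'])/M['fy'],1]); return T[:3,3]+r*(z-T[2,3])/r[2]
def save(p,name): cv2.imwrite(f'pics/{name}.png',p[...,::-1])
E
python3 - <<'E'
from h import *
s=arm.get_state();print({k:np.round(v,3).tolist() for k,v in s.items()})
for n in('top','side'):
    p,d,M=grab(n);save(p,n);print(n,M['fx'],np.round(M['T'],3).tolist())
E
```

```text
pics
{'time_s': 0.0, 'joints': [-1.416, 0.6, -0.003, 1.6, 0.002, 0.943, -0.08], 'qvel': [-0.001, -0.0, 0.001, -0.001, -0.0, 0.001, 0.001], 'tau': [0.001, -77.646, 1.565, -25.8, 0.012, 0.009, -0.0], 'tool_pos': [0.166, 0.705, 0.23], 'eef_rot': [0.116, 0.993, -0.001, -0.0], 'wrist_force': [-0.542, 0.601, -0.379], 'moment': [-0.004, 0.007, -0.065], 'width': 0.085}
top 497.22799625667625 [[-0.021, -0.982, 0.189, 0.15], [-1.0, 0.019, -0.016, 0.079], [0.013, -0.189, -0.982, 1.777], [0.0, 0.0, 0.0, 1.0]]
side 385.0756603105473 [[0.995, -0.071, 0.071, 0.377], [-0.1, -0.741, 0.664, -0.821], [0.006, -0.667, -0.745, 1.14], [0.0, 0.0, 0.0, 1.0]]
```

View pics/top.png

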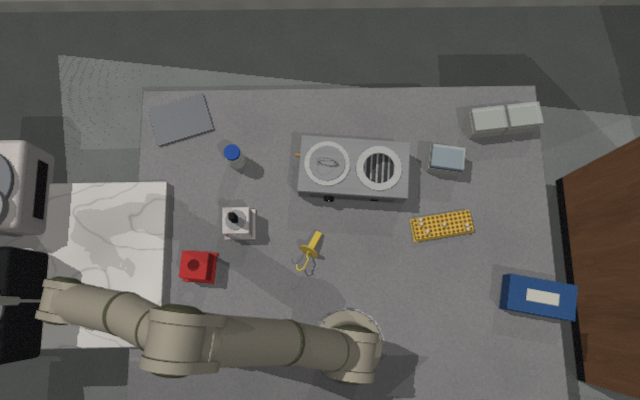

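View pics/side.png

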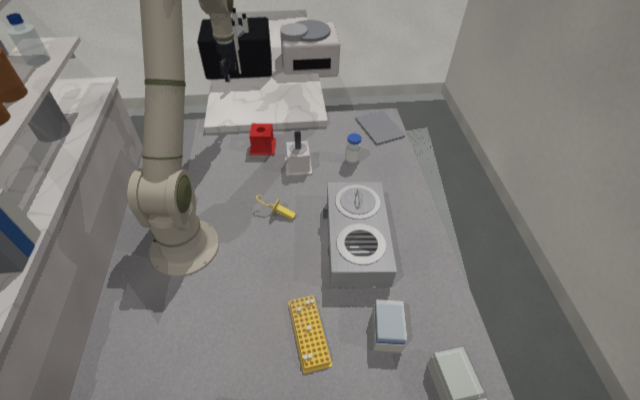

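The top view shows four candidates. The black handle in the white stand is at (235,218), and that is the one I want. The yellow lifter lying at (312,245) and the red stand at (197,265) are decoys. The lid is on the bath's left place at (327,162), and the open place is at (379,168).

Run:
```python
from h import *
for n in('top','side'):
    f=np.load(n+'.npz');p,d=f['p'],f['d'];W=cloud(d,f);z=W[...,2]
    X,Y=W[...,0],W[...,1]
    g=p.astype(int);
    def rep(name,m):
        if m.sum()<3: print(n,name,'none');return
        pts=W[m]; (c,s,a)=cv2.minAreaRect(pts[:,:2].astype(np.float32))
        print(n,name,m.sum(),'mean',pts.mean(0).round(4),'rect',np.round(c,4),np.round(s,4),round(a,1),'z',np.percentile(pts[:,2],[5,95]).round(3))
    box=lambda u0,v0,u1,v1:(np.indices(d.shape)[1]>=u0)&(np.indices(d.shape)[1]<u1)&(np.indices(d.shape)[0]>=v0)&(np.indices(d.shape)[0]<v1)
    B={'top':dict(stand=(212,198,265,245),bath=(285,128,420,208)),'side':dict(stand=(280,125,320,180),bath=(315,175,400,295))}[n]
    st=box(*B['stand']);ba=box(*B['bath'])
    rep('plate',st&(abs(z-.098)<.008)&(g.min(-1)>120))
    rep('handle',st&(g.max(-1)<70)&(z>.11)); rep('handletop',st&(g.max(-1)<70)&(z>.172))
    rep('bathdeck',ba&(z>.095)&(z<.125)); rep('loop',ba&(z>.135)&(z<.2)); rep('crest',ba&(z>.152)&(z<.2))
    rep('white',ba&(g.min(-1)>190))
    
    v,u=np.where(st|ba); 
    for k in B:
        u0,v0,u1,v1=B[k]; save(cv2.resize(p[v0-5:v1+5,u0-5:u1+5],None,fx=5,fy=5,interpolation=cv2.INTER_CUBIC),f'{n}_{k}')
a=cv2.imread('pics/top_bath.png');b=cv2.imread('pics/top_stand.png')
a=cv2.resize(a,None,fx=.72,fy=.72)
c=np.zeros((600,800,3),np.uint8);c[:a.shape[0],:min(800,a.shape[1])]=a[:,:800];b=b[:600-a.shape[0]];c[a.shape[0]:a.shape[0]+b.shape[0],:b.shape[1]]=b
s=cv2.imread('pics/side_stand.png')[:280];c[320:320+s.shape[0],400:400+s.shape[1]]=s
cv2.imwrite('pics/combo.png',c)
```

```text
top plate 455 mean [0.4286 0.3798 0.0987] rect [0.4278 0.3759] [0.0914 0.0907] 1.0 z [0.093 0.105]
top handle 72 mean [0.4253 0.372  0.1612] rect [0.4274 0.3738] [0.0174 0.0224] 89.1 z [0.115 0.186]
top handletop 34 mean [0.4269 0.3739 0.182 ] rect [0.4261 0.3736] [0.0162 0.02  ] 86.6 z [0.177 0.187]
top bathdeck 5380 mean [ 0.6043 -0.0224  0.1123] rect [ 0.6071 -0.0337] [0.3808 0.2061] 85.1 z [0.104 0.121]
top loop 25 mean [0.6191 0.0606 0.1512] rect [0.6181 0.0598] [0.0069 0.0583] 0.8 z [0.139 0.16 ]
top crest 13 mean [0.6195 0.0649 0.1571] rect [0.6193 0.0635] [0.0372 0.004 ] 89.8 z [0.153 0.162]
top white none
side plate 252 mean [0.4288 0.3644 0.0987] rect [0.4279 0.3725] [0.104  0.0899] 89.9 z [0.094 0.104]
side handle 86 mean [0.4295 0.3639 0.1544] rect [0.4302 0.3658] [0.02   0.0211] 78.7 z [0.117 0.183]
side handletop 25 mean [0.4293 0.3668 0.1795] rect [0.4304 0.367 ] [0.0182 0.0197] 86.5 z [0.174 0.185]
side bathdeck 4758 mean [ 0.6047 -0.0545  0.1118] rect [ 0.6074 -0.037 ] [0.3854 0.2007] 85.0 z [0.106 0.119]
side loop 18 mean [0.6184 0.0475 0.1528] rect [0.6188 0.0521] [0.06   0.0054] 85.3 z [0.141 0.162]
side crest 10 mean [0.6187 0.0518 0.1583] rect [0.6188 0.0521] [0.0275 0.0042] 80.0 z [0.154 0.162]
side white 337 mean [nan nan nan] rect [ 0.655  -0.0898] [0.2642 0.0992] 53.6 z [nan nan]
```

View pics/combo.png

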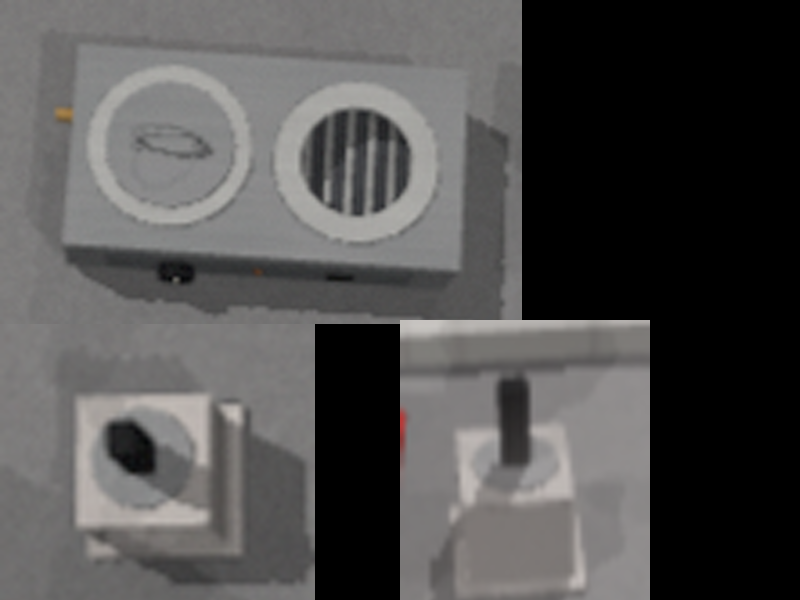

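The crop confirms the choice: a black handle with its guard disc on the white stand, centred near (0.428, 0.372), and the top of the handle at z≈0.182. I'll move above the stand for a close look.

```bash
cat >> h.py <<'E'
def plan(target,yaw_deg=0,approach=None):
    """row (turn about tool z, shift) from the present pose to world TCP target; yaw_deg: wanted direction of tool y in world"""
    s=arm.get_state(); r=R.from_quat(s['eef_rot']); t=r.inv().apply(np.array(target)-s['tool_pos'])
    ty=r.apply([0,1,0]); cur=np.degrees(np.arctan2(ty[1],ty[0])); dy=(cur-yaw_deg+90)%180-90
    # desired orientation exactly vertical
    a=np.radians(cur-dy); des=R.from_matrix(np.array([[-np.sin(a)*-1*-1,np.cos(a),0],[np.cos(a),np.sin(a),0],[0,0,-1]]).T.T if False else np.column_stack([[-np.sin(a)*-1*-1,np.cos(a),0],[np.cos(a),np.sin(a),0],[0,0,-1]]))
    rv=(r.inv()*des).as_rotvec()
    print('t',round(float(s['time_s']),2),'pos',np.round(s['tool_pos'],4),'yawy',round(cur,2),'row',np.round(np.r_[rv/(np.pi/2),t/.5],4).tolist(),'rows>=',np.ceil(max(np.linalg.norm(t)/.0625,np.degrees(np.linalg.norm(rv))/10.7)), 'F',np.round(s['wrist_force'],2),'w',round(float(s['width']),4))
E
python3 - <<'E'
from h import *
M=vision.camera_model('wrist');s=arm.get_state();r=R.from_quat(s['eef_rot']);T=np.array(M['T'])
print('cam in tool',r.inv().apply(T[:3,3]-s['tool_pos']).round(3),'R',(r.inv().as_matrix()@T[:3,:3]).round(3).tolist(),M['fx'])
plan([.428,.372,.36],77)
E
```

```text
cam in tool [ 0.073  0.    -0.143] R [[-0.0, -0.957, -0.29], [1.0, -0.001, 0.0], [-0.001, -0.29, 0.957]] 342.15476287171435
t 0.1 pos [0.1665 0.7052 0.2305] yawy 76.72 row [-0.0009, 0.0001, -0.0031, -0.6622, -0.5288, -0.2582] rows>= 8.0 F [ 0.02 -0.22  0.52] w 0.0853
```

Request:
move_arm(targets=[[0, 0, 0, -0.662, -0.529, -0.258, 1], [0, 0, 0, -0.662, -0.529, -0.258, 1], [0, 0, 0, -0.662, -0.529, -0.258, 1], [0, 0, 0, -0.662, -0.529, -0.258, 1], [0, 0, 0, -0.662, -0.529, -0.258, 1], [0, 0, 0, -0.662, -0.529, -0.258, 1], [0, 0, 0, -0.662, -0.529, -0.258, 1], [0, 0, 0, -0.662, -0.529, -0.258, 1], [0, 0, 0, -0.662, -0.529, -0.258, 1], [0, 0, 0, -0.662, -0.529, -0.258, 1]])

```text
time_s: 1.35
tool_pos: [0.4267, 0.3734, 0.3596]
eef_rot: [0.114, 0.993, -0.0, -0.001]
wrist_force: [-0.2, 0.5, -0.0]
width: 0.0854
```

Run:
```python
from h import *
plan([.428,.372,.36],77)
p,d,M=grab('wrist');save(p,'w1');W=cloud(d,M);z=W[...,2];g=p.astype(int)
near=np.hypot(W[...,0]-.43,W[...,1]-.37)<.12
for nm,m in(('plate',near&(abs(z-.098)<.006)&(g.min(-1)>120)),('top',near&(z>.176)&(z<.19)),('handle',near&(z>.112)&(z<.19))):
    q=W[m];c,s,a=cv2.minAreaRect(q[:,:2].astype(np.float32));vv,uu=np.where(m)
    print(nm,m.sum(),q.mean(0).round(4),np.round(c,4),np.round(s,4),round(a,1),'pix',uu.mean().round(),vv.mean().round())
```

```text
t 1.35 pos [0.4267 0.3734 0.3596] yawy 76.86 row [-0.0004, -0.0007, -0.0016, -0.0033, -0.0021, -0.0008] rows>= 1.0 F [-0.22  0.45 -0.  ] w 0.0854
plate 3898 [0.4283 0.3809 0.0998] [0.4304 0.3746] [0.0903 0.0901] 0.3 pix 323.0 160.0
top 502 [0.4307 0.3751 0.1819] [0.4316 0.3749] [0.024 0.02 ] 2.7 pix 319.0 179.0
handle 720 [0.4279 0.3755 0.1712] [0.4315 0.3749] [0.0242 0.0201] 2.7 pix 319.0 174.0
```

View pics/w1.png

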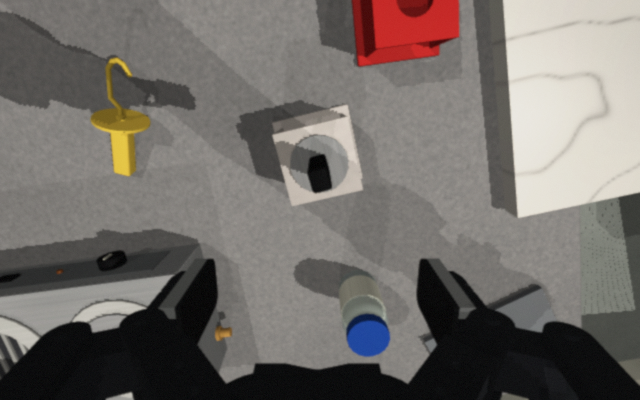

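Handle measures 24 x 20 mm, top at z=0.182, centre (0.4315, 0.375), long side at 2.7°. Those match the sizes given.

Run:
```python
from h import *
plan([.4313,.3748,.36],92.7);plan([.4313,.3748,.126],92.7)
```

```text
t 1.4 pos [0.4267 0.3734 0.3596] yawy 76.87 row [-0.0004, -0.0007, -0.1759, -0.0084, 0.0048, -0.0008] rows>= 2.0 F [0.29 0.53 0.13] w 0.0853
t 1.4 pos [0.4267 0.3734 0.3596] yawy 76.87 row [-0.0004, -0.0007, -0.1759, -0.0089, 0.0051, 0.4672] rows>= 4.0 F [0.29 0.53 0.13] w 0.0853
```

Request:
move_arm(targets=[[0, -0.001, -0.1, -0.008, 0.005, 0, 1], [0, -0.001, -0.176, -0.009, 0.005, 0.05, 1], [0, -0.001, -0.176, -0.009, 0.005, 0.15, 1], [0, -0.001, -0.176, -0.009, 0.005, 0.25, 1], [0, -0.001, -0.176, -0.009, 0.005, 0.35, 1], [0, -0.001, -0.176, -0.009, 0.005, 0.42, 1], [0, -0.001, -0.176, -0.009, 0.005, 0.45, 1], [0, -0.001, -0.176, -0.009, 0.005, 0.467, 1], [0, -0.001, -0.176, -0.009, 0.005, 0.467, 1], [0, -0.001, -0.176, -0.009, 0.005, 0.467, 1]])

```text
time_s: 2.65
tool_pos: [0.4334, 0.374, 0.1279]
eef_rot: [-0.022, 1.0, 0.001, 0.001]
wrist_force: [0.3, -0.1, -0.1]
width: 0.0857
```

Request:
move_arm(targets=[[0, 0, 0, 0, 0, 0, 0], [0, 0, 0, 0, 0, 0, 0], [0, 0, 0, 0, 0, 0, 0], [0, 0, 0, 0, 0, 0, 0], [0, 0, 0, 0, 0, 0, 0], [0, 0, 0, 0, 0, 0, 0], [0, 0, 0, 0, 0, 0, 0]], force=80)

```text
time_s: 3.52
tool_pos: [0.4331, 0.3737, 0.127]
eef_rot: [-0.022, 1.0, 0.0, 0.001]
wrist_force: [-0.1, -0.1, 5.5]
width: 0.0193
```

Run:
```python
from h import *
plan([.4313,.3748,.126],92.7);plan([.4313,.3748,.29],92.7)
```

```text
t 3.52 pos [0.4331 0.3737 0.127 ] yawy 92.56 row [0.0001, 0.0013, -0.0015, 0.0035, 0.0024, 0.0021] rows>= 1.0 F [-0.14 -0.1   5.55] w 0.0193
t 3.52 pos [0.4331 0.3737 0.127 ] yawy 92.56 row [0.0001, 0.0013, -0.0015, 0.0028, 0.0024, -0.3259] rows>= 3.0 F [-0.14 -0.1   5.55] w 0.0193
```

Request:
move_arm(targets=[[0, 0, 0, 0, 0, -0.03, 0], [0, 0, 0, 0, 0, -0.08, 0], [0, 0, 0, 0, 0, -0.13, 0], [0, 0, 0, 0, 0, -0.18, 0], [0, 0, 0, 0, 0, -0.25, 0], [0, 0, 0, 0, 0, -0.33, 0], [0, 0, 0, 0, 0, -0.38, 0], [0, 0, 0, 0, 0, -0.4, 0], [0, 0, 0, 0, 0, -0.4, 0], [0, 0, 0, 0, 0, -0.4, 0]])

```text
time_s: 4.78
tool_pos: [0.4321, 0.3731, 0.3256]
eef_rot: [-0.022, 1.0, -0.001, 0.0]
wrist_force: [-0.9, -0.2, -1.7]
width: 0.0191
```

Run:
```python
from h import *
plan([.56,.2,.34],92.7)
p,d,M=grab('side');T=np.linalg.inv(np.array(M['T']));c=T@np.array([.433,.374,.2,1]);u,v=c[0]/c[2]*M['fx']+M['cx'],c[1]/c[2]*M['fy']+M['cy'];print(u,v)
u,v=int(u),int(v)
a=cv2.resize(p[v-60:v+60,u-40:u+40],None,fx=5,fy=5,interpolation=cv2.INTER_CUBIC)
p,d,M=grab('wrist'); b=cv2.resize(p,(400,250)); c=np.zeros((600,800,3),np.uint8);c[:,:400]=a;c[:250,400:]=b;save(c,'lift')
```

```text
t 4.78 pos [0.4321 0.3731 0.3256] yawy 92.56 row [-0.0011, 0.0, -0.0015, -0.2401, -0.3573, -0.0282] rows>= 4.0 F [-0.94 -0.17 -1.74] w 0.0191
297.8638545311893 128.53926858668314
```

View pics/lift.png

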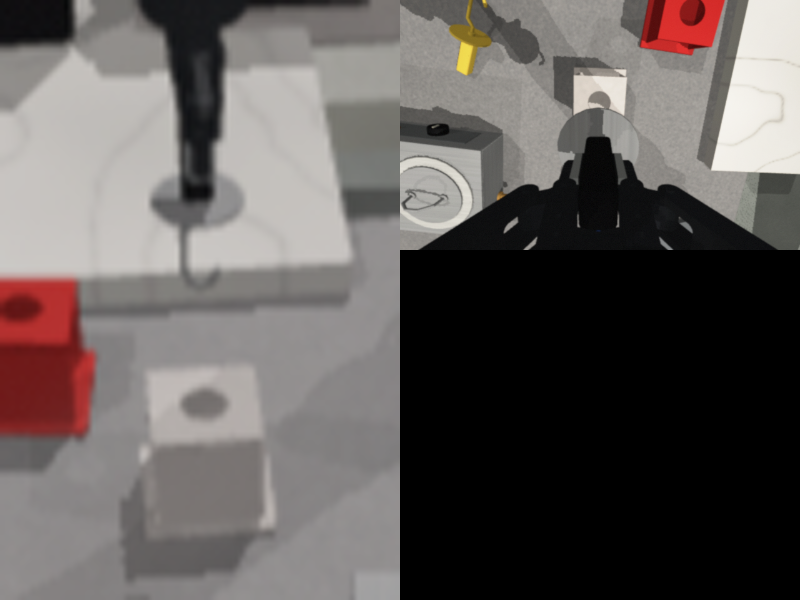

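The side view shows the lifter hanging upright with its hook opening to +x: shank at (183,240), tip at (217,270). Next I'll move beside the lid and measure the loop and both rings from near.

Run:
```python
from h import *
plan([.62,.16,.34],92.7)
```

```text
t 4.88 pos [0.4322 0.3733 0.3256] yawy 92.56 row [-0.0011, 0.0001, -0.0015, -0.3561, -0.4429, -0.028] rows>= 5.0 F [ 0.19  0.08 -2.61] w 0.019
```

Request:
move_arm(targets=[[0, 0, 0, -0.05, -0.06, -0.01, 0], [0, 0, 0, -0.11, -0.14, -0.028, 0], [0, 0, 0, -0.18, -0.22, -0.028, 0], [0, 0, 0, -0.25, -0.31, -0.028, 0], [0, 0, 0, -0.31, -0.38, -0.028, 0], [0, 0, 0, -0.34, -0.42, -0.028, 0], [0, 0, 0, -0.356, -0.443, -0.028, 0], [0, 0, 0, -0.356, -0.443, -0.028, 0], [0, 0, 0, -0.356, -0.443, -0.028, 0]])

```text
time_s: 6.0
tool_pos: [0.6195, 0.1617, 0.3409]
eef_rot: [-0.023, 1.0, 0.0, 0.0]
wrist_force: [-0.3, 0.3, -1.2]
width: 0.019
```

Run:
```python
from h import *
plan([.62,.16,.34],92.7)
p,d,M=grab('wrist');save(p,'w2');W=cloud(d,M);z=W[...,2]
ba=(W[...,0]>.5)&(W[...,0]<.75)&(W[...,1]<.14)
for nm,m in (('loop',ba&(z>.13)&(z<.18)),('crest',ba&(z>.155)&(z<.175))):
    q=W[m];
    if len(q)<4: print(nm,len(q));continue
    vv,uu=np.where(m);c,s,a=cv2.minAreaRect(q[:,:2].astype(np.float32));print(nm,len(q),q.mean(0).round(4),np.round(c,4),np.round(s,4),round(a,1),'z',q[:,2].min(),q[:,2].max(),'u',uu.min(),uu.max(),'v',vv.min(),vv.max())
```

```text
t 6.0 pos [0.6195 0.1617 0.3409] yawy 92.66 row [0.0002, 0.0005, -0.0005, -0.0009, -0.0034, 0.0018] rows>= 1.0 F [-0.31  0.26 -1.17] w 0.019
loop 337 [0.6213 0.0614 0.1528] [0.6217 0.0588] [0.0605 0.0053] 87.6 z 0.13002201058448282 0.1618396743640006 u 185 247 v 161 174
crest 171 [0.6214 0.0596 0.1591] [0.6216 0.059 ] [0.036  0.0048] 87.5 z 0.15503875999291178 0.1618396743640006 u 193 230 v 168 174
```

View pics/w2.png

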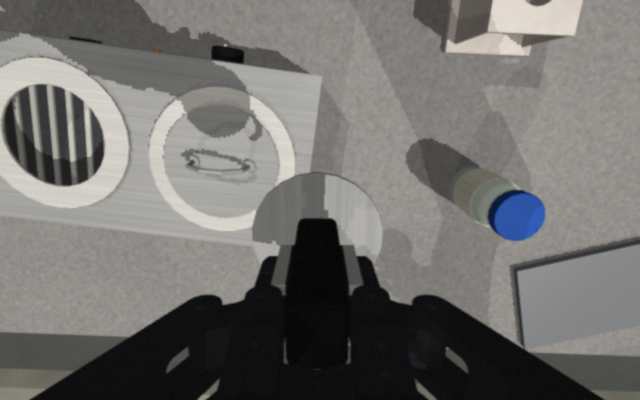

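The wrist view shows the loop at pixels (185–247, 161–174), which casts to centre (0.6217, 0.0588) with its bar at 87.6°. Its 60 x 5 mm size checks. The open ring is at (67,132). Next I'll fit that ring.

```bash
cat >> h.py <<'E'
def circ(q,r0,tol=.004):
    from scipy.optimize import least_squares
    f=lambda x:np.hypot(q[:,0]-x[0],q[:,1]-x[1])-x[2]
    s=least_squares(f,[*q.mean(0),r0],loss='soft_l1',f_scale=.0007); return s.x,np.median(abs(f(s.x)))
E
python3 - <<'E'
from h import *
def do(n,c0):
    f=np.load(n+'.npz');M=f;W=cloud(f['d'],f);z=W[...,2]
    r=np.hypot(W[...,0]-c0[0],W[...,1]-c0[1])
    print(n,'ring z',np.nanmedian(z[(r>.06)&(r<.075)]),'deck z',np.nanmedian(z[(r>.085)&(r<.095)]))
    # hole: depth well below ring, or outside view
    h=((z<.1135)&(r<.062)).astype(np.uint8)
    cs,_=cv2.findContours(h,cv2.RETR_EXTERNAL,cv2.CHAIN_APPROX_NONE);c=max(cs,key=cv2.contourArea)[:,0]
    q=np.array([ray(u,v,M,.115)[:2] for u,v in c]);
    print('hole',len(q),circ(q,.054))
    ang=np.degrees(np.arctan2(q[:,1]-c0[1],q[:,0]-c0[0]))
    g=f['p'].astype(int).min(-1)
    rg=((np.abs(z-.115)<.0022)&(r>.05)&(r<.086)).astype(np.uint8)
    cs,_=cv2.findContours(rg,cv2.RETR_EXTERNAL,cv2.CHAIN_APPROX_NONE);c=max(cs,key=cv2.contourArea)[:,0]
    q=np.array([ray(u,v,M,.115)[:2] for u,v in c if u>1]);print('outer',circ(q,.08))
do('wrist',(.605,-.12));do('top',(.605,-.12))
E
```

```text
wrist ring z 0.11503009654198457 deck z 0.11021781412318843
hole 240 (array([ 0.59948471, -0.1017254 ,  0.03908026]), np.float64(0.0034696554884127984))
outer (array([ 0.60170339, -0.11984341,  0.07904541]), np.float64(0.00031041057477200484))
top ring z 0.11386692253809783 deck z 0.10970022863856266
hole 156 (array([ 0.60126943, -0.11876876,  0.05560032]), np.float64(0.0031148604915162))
outer (array([ 0.58733937, -0.05121236,  0.01487627]), np.float64(0.004726787911912531))
```

Run:
```python
from h import *
plan([.5933,.0589,.30],87.6);plan([.5933,.0589,.236],87.6);plan([.6233,.0576,.236],87.6)
```

```text
t 6.05 pos [0.6195 0.1618 0.341 ] yawy 92.67 row [0.0003, 0.0007, 0.0564, 0.062, -0.2031, 0.0819] rows>= 2.0 F [ 0.04  0.38 -0.7 ] w 0.0193
t 6.05 pos [0.6195 0.1618 0.341 ] yawy 92.67 row [0.0003, 0.0007, 0.0564, 0.0621, -0.2032, 0.2099] rows>= 3.0 F [ 0.04  0.38 -0.7 ] w 0.0193
t 6.05 pos [0.6195 0.1618 0.341 ] yawy 92.67 row [0.0003, 0.0007, 0.0564, 0.0023, -0.2086, 0.21] rows>= 3.0 F [ 0.04  0.38 -0.7 ] w 0.0193
```

Request:
move_arm(targets=[[0, 0, 0.03, 0.02, -0.07, 0, 0], [0, 0, 0.056, 0.045, -0.14, 0, 0], [0, 0, 0.056, 0.062, -0.19, 0.03, 0], [0, 0, 0.056, 0.062, -0.203, 0.07, 0], [0, 0, 0.056, 0.062, -0.203, 0.12, 0], [0, 0, 0.056, 0.062, -0.203, 0.16, 0], [0, 0, 0.056, 0.062, -0.203, 0.19, 0], [0, 0, 0.056, 0.062, -0.203, 0.21, 0], [0, 0, 0.056, 0.062, -0.203, 0.21, 0], [0, 0, 0.056, 0.062, -0.203, 0.21, 0]])

```text
time_s: 7.3
tool_pos: [0.5944, 0.0575, 0.2367]
eef_rot: [0.022, 1.0, 0.0, 0.001]
wrist_force: [-0.0, 0.4, -1.8]
width: 0.0196
```

Run:
```python
from h import *
plan([.6233,.0576,.236],87.6)
p,d,M=grab('side');a=cv2.resize(p[160:240,300:380],(500,500),interpolation=cv2.INTER_CUBIC);save(a,'pre')
```

```text
t 7.3 pos [0.5944 0.0575 0.2367] yawy 87.52 row [0.0001, 0.0016, -0.0009, -0.0577, 0.0027, 0.0016] rows>= 1.0 F [-0.01  0.41 -1.83] w 0.0196
```

View pics/pre.png

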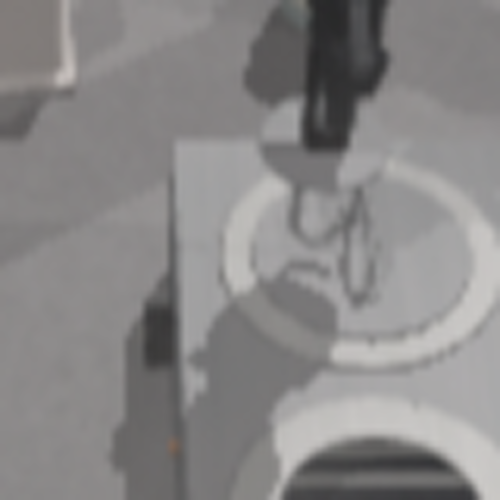

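The hook is at (318,215), just short of the loop at (355,240) and below its crest. I'll slide it under.

Request:
move_arm(targets=[[0, 0, 0, -0.01, 0.002, 0, 0], [0, 0, 0, -0.025, 0.003, 0, 0], [0, 0, 0, -0.04, 0.003, 0, 0], [0, 0, 0, -0.052, 0.003, 0, 0], [0, 0, 0, -0.058, 0.003, 0, 0], [0, 0, 0, -0.058, 0.003, 0, 0], [0, 0, 0, -0.058, 0.003, 0, 0]])

```text
time_s: 8.22
tool_pos: [0.6228, 0.0577, 0.2361]
eef_rot: [0.022, 1.0, -0.0, 0.001]
wrist_force: [0.2, 0.5, -2.4]
width: 0.0191
```

Request:
move_arm(targets=[[0, 0, 0, 0, 0, -0.008, 0], [0, 0, 0, 0, 0, -0.016, 0], [0, 0, 0, 0, 0, -0.024, 0], [0, 0, 0, 0, 0, -0.03, 0], [0, 0, 0, 0, 0, -0.033, 0], [0, 0, 0, 0, 0, -0.036, 0], [0, 0, 0, 0, 0, -0.038, 0], [0, 0, 0, 0, 0, -0.038, 0]])

```text
time_s: 9.22
tool_pos: [0.623, 0.0577, 0.2551]
eef_rot: [0.022, 1.0, -0.0, 0.001]
wrist_force: [0.6, 0.2, -0.8]
width: 0.0189
```

Run:
```python
from h import *
plan([.6233,.0576,.25],87.6)
```

```text
t 9.22 pos [0.623  0.0577 0.2551] yawy 87.52 row [-0.0001, 0.001, -0.0009, -0.0005, -0.0002, 0.0103] rows>= 1.0 F [ 0.59  0.16 -0.79] w 0.0189
```

Request:
move_arm(targets=[[0, 0, 0, 0, 0, -0.002, 0], [0, 0, 0, 0, 0, -0.004, 0], [0, 0, 0, 0, 0, -0.006, 0], [0, 0, 0, 0, 0, -0.008, 0], [0, 0, 0, 0, 0, -0.01, 0], [0, 0, 0, 0, 0, -0.012, 0], [0, 0, 0, 0, 0, -0.015, 0], [0, 0, 0, 0, 0, -0.018, 0], [0, 0, 0, 0, 0, -0.021, 0], [0, 0, 0, 0, 0, -0.024, 0]])

```text
time_s: 10.48
tool_pos: [0.623, 0.0577, 0.2673]
eef_rot: [0.022, 1.0, -0.0, 0.001]
wrist_force: [0.4, -0.6, -5.0]
width: 0.0191
```

Run:
```python
from h import *
plan([.6233,.0576,.285],87.6)
```

```text
t 10.47 pos [0.623  0.0577 0.2673] yawy 87.52 row [-0.0, 0.0011, -0.0009, -0.0007, -0.0002, -0.0355] rows>= 1.0 F [ 0.42 -0.61 -4.98] w 0.0191
```

Request:
move_arm(targets=[[0, 0, 0, 0, 0, -0.006, 0], [0, 0, 0, 0, 0, -0.012, 0], [0, 0, 0, 0, 0, -0.018, 0], [0, 0, 0, 0, 0, -0.025, 0], [0, 0, 0, 0, 0, -0.032, 0], [0, 0, 0, 0, 0, -0.038, 0], [0, 0, 0, 0, 0, -0.042, 0], [0, 0, 0, 0, 0, -0.044, 0], [0, 0, 0, 0, 0, -0.044, 0], [0, 0, 0, 0, 0, -0.044, 0]])

```text
time_s: 11.72
tool_pos: [0.6229, 0.0577, 0.289]
eef_rot: [0.022, 1.0, -0.0, 0.001]
wrist_force: [-0.0, -0.1, -5.3]
width: 0.019
```

Run:
```python
from h import *
plan([.6233-.02,.0576-.1786,.289],87.6)
def look():
    p,d,M=grab('wrist');W=cloud(d,M);z=W[...,2];s=arm.get_state()['tool_pos']
    r=np.hypot(W[...,0]-s[0],W[...,1]-s[1])
    m=(r<.07)&(z<.16)&(z>.13);q=W[m]
    if len(q)>50:
        A=np.c_[q[:,:2]-s[:2],np.ones(len(q))];c=np.linalg.lstsq(A,q[:,2],rcond=None)[0]
        k=abs(A@c-q[:,2])<.002;c=np.linalg.lstsq(A[k],q[k,2],rcond=None)[0];print('flange top z at tcp',c[2].round(4),'tilt deg',np.degrees(np.hypot(*c[:2])).round(2),'n',k.sum())
    c0=(.6017,-.1198);rr=np.hypot(W[...,0]-c0[0],W[...,1]-c0[1])
    save(p,'w3')
    rg=((np.abs(z-.115)<.0022)&(rr>.05)&(rr<.086)).astype(np.uint8)
    cs,_=cv2.findContours(rg,cv2.RETR_EXTERNAL,cv2.CHAIN_APPROX_NONE);c=max(cs,key=cv2.contourArea)[:,0]
    q=np.array([ray(u,v,M,.115)[:2] for u,v in c if 1<u<638]);k=abs(np.hypot(q[:,0]-c0[0],q[:,1]-c0[1])-.079)<.004;print('outer',k.sum(),circ(q[k],.08))
look()
```

```text
t 11.72 pos [0.6229 0.0577 0.289 ] yawy 87.52 row [-0.0001, 0.0009, -0.0009, 0.0237, -0.3588, 0.0001] rows>= 3.0 F [-0.05 -0.13 -5.33] w 0.019
flange top z at tcp 0.1507 tilt deg 1.32 n 9056
outer 489 (array([ 0.60166742, -0.12032544,  0.07908638]), np.float64(0.00024944948992489113))
```

View pics/w3.png

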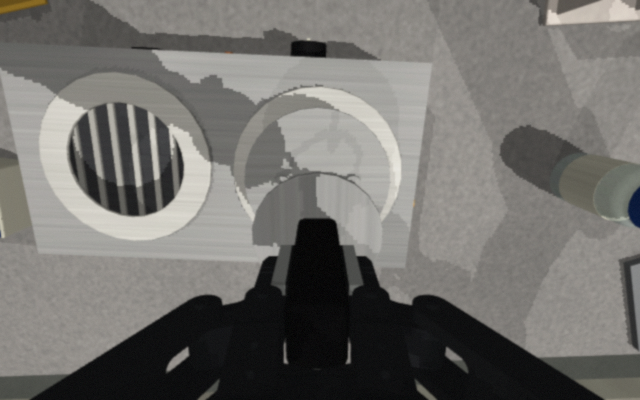

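The lid hangs near level (1.3°), with its flange top at z=0.1507. The open ring, seen at (126,155), fits to centre (0.6017, −0.1203). Next I'll fit the hanging flange's centre relative to the TCP, using this same picture.

```bash
cat >> h.py <<'E'
def lidfit(zt,s,far=True):
    from scipy.optimize import least_squares
    f=np.load('wrist.npz');W=cloud(f['d'],f);z=W[...,2]
    m=((np.hypot(W[...,0]-s[0],W[...,1]-s[1])<.072)&(abs(z-zt)<.006)).astype(np.uint8)
    cs,_=cv2.findContours(m,cv2.RETR_EXTERNAL,cv2.CHAIN_APPROX_NONE);c=max(cs,key=cv2.contourArea)[:,0]
    q=np.array([ray(u,v,f,zt)[:2] for u,v in c]);r=np.hypot(q[:,0]-s[0],q[:,1]-s[1]);q=q[(r>.056)&(r<.068)]
    g=lambda x:np.hypot(q[:,0]-x[0],q[:,1]-x[1])-.062
    o=least_squares(g,s[:2],loss='soft_l1',f_scale=.0007);print('lid centre',o.x.round(4),'rel TCP',(o.x-s[:2]).round(4),'res',np.median(abs(g(o.x))).round(5),len(q)); return o.x
E
python3 - <<'E'
from h import *
s=arm.get_state()['tool_pos'];o=lidfit(.1507,s);c=np.array([.6017,-.1203])
t=np.r_[s[:2]+c-o,.289];print(t);plan(t,87.6)
E
```

```text
lid centre [0.6213 0.0581] rel TCP [-0.0016  0.0004] res 0.00042 285
[ 0.6033334  -0.12065445  0.289     ]
t 11.78 pos [0.6229 0.0577 0.289 ] yawy 87.52 row [-0.0001, 0.0009, -0.0009, 0.0237, -0.3581, 0.0] rows>= 3.0 F [-0.45  0.26 -5.31] w 0.0191
```

Request:
move_arm(targets=[[0, 0, 0, 0, -0.005, 0, 0], [0, 0, 0, 0.001, -0.015, 0, 0], [0, 0, 0, 0.002, -0.03, 0, 0], [0, 0, 0, 0.003, -0.05, 0, 0], [0, 0, 0, 0.005, -0.072, 0, 0], [0, 0, 0, 0.006, -0.094, 0, 0], [0, 0, 0, 0.008, -0.116, 0, 0], [0, 0, 0, 0.009, -0.138, 0, 0], [0, 0, 0, 0.011, -0.16, 0, 0], [0, 0, 0, 0.012, -0.18, 0, 0]])

```text
time_s: 13.02
tool_pos: [0.613, -0.0327, 0.2892]
eef_rot: [0.022, 1.0, -0.0, 0.001]
wrist_force: [0.3, 0.5, -4.9]
width: 0.0191
```

Request:
move_arm(targets=[[0, 0, 0, 0.001, -0.022, 0, 0], [0, 0, 0, 0.003, -0.044, 0, 0], [0, 0, 0, 0.004, -0.066, 0, 0], [0, 0, 0, 0.006, -0.088, 0, 0], [0, 0, 0, 0.007, -0.11, 0, 0], [0, 0, 0, 0.009, -0.132, 0, 0], [0, 0, 0, 0.01, -0.152, 0, 0], [0, 0, 0, 0.011, -0.167, 0, 0], [0, 0, 0, 0.012, -0.175, 0, 0], [0, 0, 0, 0.012, -0.178, 0, 0]])

```text
time_s: 14.28
tool_pos: [0.6032, -0.1207, 0.2891]
eef_rot: [0.022, 1.0, -0.0, 0.001]
wrist_force: [0.3, 0.8, -5.1]
width: 0.0189
```

Request:
move_arm(targets=[[0, 0, 0, 0, 0, 0.004, 0], [0, 0, 0, 0, 0, 0.008, 0], [0, 0, 0, 0, 0, 0.012, 0], [0, 0, 0, 0, 0, 0.016, 0], [0, 0, 0, 0, 0, 0.02, 0], [0, 0, 0, 0, 0, 0.024, 0], [0, 0, 0, 0, 0, 0.028, 0], [0, 0, 0, 0, 0, 0.03, 0], [0, 0, 0, 0, 0, 0.03, 0]])

```text
time_s: 15.4
tool_pos: [0.6032, -0.1206, 0.2741]
eef_rot: [0.022, 1.0, -0.0, 0.001]
wrist_force: [-0.1, 0.0, -4.4]
width: 0.0187
```

Run:
```python
from h import *
plan([.6033,-.1207,.27],87.6)
p,d,M=grab('wrist');W=cloud(d,M);z=W[...,2];s=arm.get_state()['tool_pos']
r=np.hypot(W[...,0]-s[0],W[...,1]-s[1]);m=(r<.055)&(z<.15)&(z>.122);zt=np.median(z[m]);print('flange top',zt,m.sum())
lidfit(zt,s)
c0=(.6017,-.1203);rr=np.hypot(W[...,0]-c0[0],W[...,1]-c0[1])
rg=((np.abs(z-.115)<.0022)&(rr<.086)).astype(np.uint8)
cs,_=cv2.findContours(rg,cv2.RETR_EXTERNAL,cv2.CHAIN_APPROX_NONE);c=max(cs,key=cv2.contourArea)[:,0]
q=np.array([ray(u,v,M,.115)[:2] for u,v in c]);k=abs(np.hypot(q[:,0]-c0[0],q[:,1]-c0[1])-.079)<.004
from scipy.optimize import least_squares
g=lambda x:np.hypot(q[k][:,0]-x[0],q[k][:,1]-x[1])-.079
print('ring',least_squares(g,c0,loss='soft_l1',f_scale=.0007).x,k.sum())
```

```text
t 15.4 pos [ 0.6032 -0.1206  0.2741] yawy 87.52 row [-0.0001, 0.0009, -0.0009, -0.0001, -0.0002, 0.0081] rows>= 1.0 F [-0.07  0.   -4.44] w 0.0187
flange top 0.1363003750876656 6580
lid centre [ 0.6017 -0.1201] rel TCP [-0.0016  0.0005] res 0.00043 287
ring [ 0.60165498 -0.12094965] 370
```

Request:
move_arm(targets=[[0, 0, 0, 0, -0.001, 0.002, 0], [0, 0, 0, 0, -0.001, 0.005, 0], [0, 0, 0, 0, -0.001, 0.008, 0], [0, 0, 0, 0, -0.001, 0.011, 0], [0, 0, 0, 0, -0.001, 0.014, 0], [0, 0, 0, 0, -0.001, 0.017, 0], [0, 0, 0, 0, -0.001, 0.019, 0], [0, 0, 0, 0, -0.001, 0.021, 0], [0, 0, 0, 0, -0.001, 0.021, 0]])

```text
time_s: 16.58
tool_pos: [0.6032, -0.1211, 0.2636]
eef_rot: [0.022, 1.0, -0.0, 0.001]
wrist_force: [0.6, -0.3, -4.6]
width: 0.019
```

```bash
cat >> h.py <<'E'
def lidz():
    p,d,M=grab('wrist');W=cloud(d,M);z=W[...,2];s=arm.get_state();f=s['wrist_force'];s=s['tool_pos']
    r=np.hypot(W[...,0]-s[0],W[...,1]-s[1]);q=W[(r<.055)&(z<.15)&(z>.1165)]
    A=np.c_[q[:,:2]-s[:2],np.ones(len(q))];k=np.ones(len(q),bool)
    for _ in range(4): c=np.linalg.lstsq(A[k],q[k,2],rcond=None)[0];k=abs(A@c-q[:,2])<.002
    print('pos',s.round(4),'F',np.round(f,2),'lid z',(c[2]-.004).round(4),'slopes deg xy',np.degrees(c[:2]).round(2),k.sum());lidfit(c[2],s)
E
python3 -c "
from h import *
lidz()"
```

```text
pos [ 0.6033 -0.1211  0.2636] F [ 0.21 -0.08 -4.63] lid z 0.1213 slopes deg xy [-1.18 -0.2 ] 6402
lid centre [ 0.6017 -0.1208] rel TCP [-0.0016  0.0003] res 0.00042 288
```

The lid is at z=0.121, already below the 0.124 contact height, with load and tilt unchanged, so the plug is entering the ring. I'll keep lowering gently.

Request:
move_arm(targets=[[0, 0, 0, 0, 0, 0.002, 0], [0, 0, 0, 0, 0, 0.004, 0], [0, 0, 0, 0, 0, 0.006, 0], [0, 0, 0, 0, 0, 0.008, 0], [0, 0, 0, 0, 0, 0.01, 0], [0, 0, 0, 0, 0, 0.012, 0], [0, 0, 0, 0, 0, 0.014, 0], [0, 0, 0, 0, 0, 0.016, 0], [0, 0, 0, 0, 0, 0.016, 0]])

```text
time_s: 17.75
tool_pos: [0.6034, -0.1211, 0.2557]
eef_rot: [0.022, 1.0, -0.0, 0.001]
wrist_force: [-0.5, 0.4, -2.7]
width: 0.0191
```

```bash
python3 -c "
from h import *
lidz()"
```

```text
pos [ 0.6034 -0.1211  0.2558] F [-0.81 -0.18 -1.6 ] lid z 0.1155 slopes deg xy [0.02 0.02] 6481
lid centre [ 0.6044 -0.1212] rel TCP [ 0.001 -0.   ] res 0.00292 35
```

Seated: level (0.02°), z≈0.115, and the load is off the hook. Now I'll unhook with the same geometry in reverse.

Request:
move_arm(targets=[[0, 0, 0, 0, 0, 0.008, 0], [0, 0, 0, 0, 0, 0.018, 0], [0, 0, 0, 0, 0, 0.028, 0], [0, 0, 0, 0, 0, 0.036, 0], [0, 0, 0, 0, 0, 0.04, 0], [0, 0, 0, 0, 0, 0.04, 0], [0, 0, 0, 0, 0, 0.04, 0]])

```text
time_s: 18.68
tool_pos: [0.6034, -0.1211, 0.2358]
eef_rot: [0.022, 1.0, -0.0, 0.001]
wrist_force: [-0.2, -0.7, -1.1]
width: 0.0187
```

Request:
move_arm(targets=[[0, 0, 0, 0.008, 0, 0, 0], [0, 0, 0, 0.02, 0, 0, 0], [0, 0, 0, 0.035, 0, 0, 0], [0, 0, 0, 0.05, 0, 0, 0], [0, 0, 0, 0.062, 0, 0, 0], [0, 0, 0, 0.068, 0, 0, 0], [0, 0, 0, 0.068, 0, 0, 0]])

```text
time_s: 19.55
tool_pos: [0.5692, -0.1196, 0.2357]
eef_rot: [0.022, 1.0, -0.0, 0.001]
wrist_force: [-0.2, -0.4, -2.9]
width: 0.0192
```

Run:
```python
from h import *
lidz()
p,d,M=grab('side');a=cv2.resize(p[190:290,310:410],(500,500),interpolation=cv2.INTER_CUBIC);save(a,'post')
```

```text
pos [ 0.5695 -0.1196  0.2356] F [-0.3  -0.16 -1.71] lid z 0.1155 slopes deg xy [0.31 0.  ] 2643
lid centre [ 0.5727 -0.1199] rel TCP [ 0.0033 -0.0003] res 0.00267 113
```

View pics/post.png

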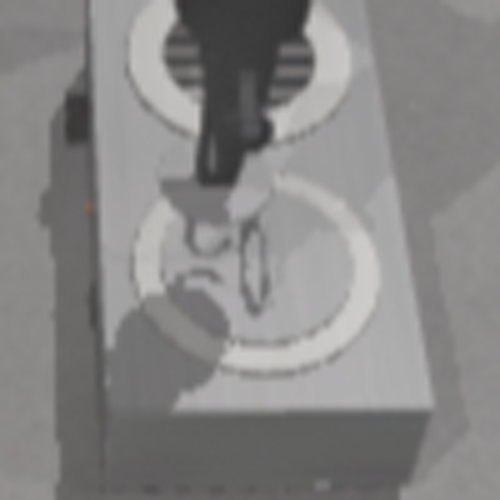

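The side view shows the hook clear at (205,240), left of the loop at (255,265), and the lid flush in the front ring. I'll raise it and go back to the stand.

Request:
move_arm(targets=[[0, 0, 0, 0, 0, -0.02, 0], [0, 0, 0, 0, 0, -0.05, 0], [0, 0, 0, 0, 0, -0.1, 0], [0, 0, 0, 0, 0, -0.15, 0], [0, 0, 0, 0, 0, -0.19, 0], [0, 0, 0, 0, 0, -0.21, 0], [0, 0, 0, 0, 0, -0.21, 0]])

```text
time_s: 20.52
tool_pos: [0.5694, -0.1197, 0.3415]
eef_rot: [0.022, 1.0, -0.0, 0.002]
wrist_force: [0.2, 0.4, -2.6]
width: 0.0194
```

```bash
python3 -c "
from h import *
plan([.4328,.3737,.335],92.6)"
```

```text
t 20.52 pos [ 0.5694 -0.1197  0.3415] yawy 87.52 row [-0.0002, 0.002, -0.0564, 0.3156, 0.974, 0.0118] rows>= 9.0 F [ 0.24  0.4  -2.61] w 0.0194
```

Request:
move_arm(targets=[[0, 0, 0, 0.01, 0.03, 0, 0], [0, 0.001, -0.01, 0.03, 0.1, 0, 0], [0, 0.001, -0.02, 0.06, 0.19, 0, 0], [0, 0.001, -0.03, 0.1, 0.3, 0.005, 0], [0, 0.001, -0.04, 0.135, 0.41, 0.012, 0], [0, 0.001, -0.05, 0.17, 0.52, 0.012, 0], [0, 0.002, -0.056, 0.205, 0.63, 0.012, 0], [0, 0.002, -0.056, 0.24, 0.74, 0.012, 0], [0, 0.002, -0.056, 0.27, 0.83, 0.012, 0], [0, 0.002, -0.056, 0.29, 0.9, 0.012, 0]])

```text
time_s: 21.78
tool_pos: [0.4414, 0.3389, 0.3334]
eef_rot: [-0.024, 1.0, -0.0, -0.002]
wrist_force: [-0.6, -0.4, -2.2]
width: 0.0191
```

```bash
python3 -c "
from h import *
plan([.4328,.3737,.335],92.6)"
```

```text
t 21.77 pos [0.4414 0.3389 0.3334] yawy 92.72 row [-0.0003, -0.002, 0.0013, 0.0138, 0.0704, -0.0031] rows>= 1.0 F [-0.55 -0.37 -2.22] w 0.0191
```

Request:
move_arm(targets=[[0, 0, 0, 0.007, 0.03, 0, 0], [0, 0, 0, 0.012, 0.055, 0, 0], [0, 0, 0, 0.014, 0.07, 0, 0], [0, 0, 0, 0.014, 0.07, 0, 0], [0, 0, 0, 0.014, 0.07, 0, 0]])

```text
time_s: 22.4
tool_pos: [0.4357, 0.3699, 0.3344]
eef_rot: [-0.022, 1.0, -0.0, -0.001]
wrist_force: [-0.7, -0.3, -1.5]
width: 0.0189
```

```bash
python3 -c "
from h import *
plan([.4330,.3737,.15],92.6)"
```

```text
t 22.4 pos [0.4357 0.3699 0.3344] yawy 92.48 row [-0.0003, -0.0009, -0.0013, 0.0045, 0.008, 0.3687] rows>= 3.0 F [-0.66 -0.3  -1.55] w 0.0189
```

Request:
move_arm(targets=[[0, -0.001, -0.001, 0.005, 0.008, 0, 0], [0, -0.001, -0.001, 0.005, 0.008, 0.05, 0], [0, -0.001, -0.001, 0.005, 0.008, 0.11, 0], [0, -0.001, -0.001, 0.005, 0.008, 0.17, 0], [0, -0.001, -0.001, 0.005, 0.008, 0.21, 0], [0, -0.001, -0.001, 0.005, 0.008, 0.22, 0], [0, -0.001, -0.001, 0.005, 0.008, 0.22, 0], [0, -0.001, -0.001, 0.005, 0.008, 0.22, 0]])

```text
time_s: 23.4
tool_pos: [0.4328, 0.3751, 0.2253]
eef_rot: [-0.023, 1.0, 0.001, 0.001]
wrist_force: [-0.6, 0.7, -1.1]
width: 0.0187
```

Run:
```python
from h import *
plan([.4330,.3737,.131],92.6)
p,d,M=grab('side');T=np.linalg.inv(np.array(M['T']));c=T@np.array([.433,.374,.13,1]);u,v=int(c[0]/c[2]*M['fx']+M['cx']),int(c[1]/c[2]*M['fy']+M['cy'])
a=cv2.resize(p[v-45:v+45,u-45:u+45],(540,540),interpolation=cv2.INTER_CUBIC);save(a,'ret')
```

```text
t 23.4 pos [0.4328 0.3751 0.2253] yawy 92.64 row [0.0006, 0.0008, 0.0005, -0.0001, -0.0031, 0.1886] rows>= 2.0 F [-0.61  0.69 -1.08] w 0.0187
```

View pics/ret.png

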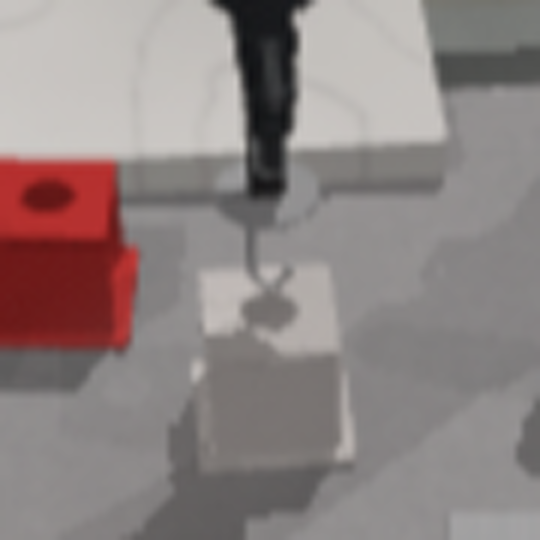

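The hook at (268,280) hangs centred over the hole at (270,310). I'll lower it in.

Request:
move_arm(targets=[[0, 0, 0, 0, -0.003, 0.02, 0], [0, 0, 0, 0, -0.003, 0.05, 0], [0, 0, 0, 0, -0.003, 0.08, 0], [0, 0, 0, 0, -0.003, 0.115, 0], [0, 0, 0, 0, -0.003, 0.15, 0], [0, 0, 0, 0, -0.003, 0.175, 0], [0, 0, 0, 0, -0.003, 0.185, 0], [0, 0, 0, 0, -0.003, 0.191, 0], [0, 0, 0, 0, -0.003, 0.195, 0], [0, 0, 0, 0, -0.003, 0.195, 0]])

```text
time_s: 24.7
tool_pos: [0.4326, 0.3734, 0.1272]
eef_rot: [-0.023, 1.0, 0.0, 0.0]
wrist_force: [-0.4, -0.1, -1.4]
width: 0.0193
```

Request:
move_arm(targets=[[0, 0, 0, 0, 0, 0.001, 0], [0, 0, 0, 0, 0, 0.001, 0.3], [0, 0, 0, 0, 0, 0.001, 0.5], [0, 0, 0, 0, 0, 0.001, 0.7], [0, 0, 0, 0, 0, 0.001, 1], [0, 0, 0, 0, 0, 0.001, 1], [0, 0, 0, 0, 0, 0.001, 1], [0, 0, 0, 0, 0, 0.001, 1]])

```text
time_s: 25.7
tool_pos: [0.4324, 0.3732, 0.1263]
eef_rot: [-0.023, 1.0, -0.0, 0.0]
wrist_force: [0.7, 0.4, 0.2]
width: 0.0854
```

Request:
move_arm(targets=[[0, 0, 0, 0, 0, -0.02, 1], [0, 0, 0, 0, 0, -0.06, 1], [0, 0, 0, 0, 0, -0.12, 1], [0, 0, 0, 0, 0, -0.2, 1], [0, 0, 0, 0, 0, -0.3, 1], [0, 0, 0, 0, 0, -0.4, 1], [0, 0, 0, 0, 0, -0.46, 1], [0, 0, 0, 0, 0, -0.46, 1], [0, 0, 0, 0, 0, -0.46, 1]])

```text
time_s: 26.82
tool_pos: [0.4321, 0.3729, 0.3561]
eef_rot: [-0.023, 1.0, -0.0, -0.0]
wrist_force: [-0.7, -0.4, -0.5]
width: 0.0854
```

Run:
```python
from h import *
plan([.433,.374,.36],92.6)
p,d,M=grab('wrist');W=cloud(d,M);z=W[...,2];near=np.hypot(W[...,0]-.432,W[...,1]-.375)<.09
q=W[near&(z>.17)&(z<.2)];c,s,a=cv2.minAreaRect(q[:,:2].astype(np.float32));print('handle top',len(q),np.median(q[:,2]).round(4),np.round(c,4),np.round(s,4),a)
p2,d,M=grab('top');W=cloud(d,M);z=W[...,2]
for nm,c in(('newlid',(.6017,-.1205)),('old',(.6217,.0588))):
    r=np.hypot(W[...,0]-c[0],W[...,1]-c[1]);print(nm,np.nanmedian(z[r<.045]),np.nanmedian(z[(r>.066)&(r<.075)]))
save(np.hstack([cv2.resize(p,(400,250)),cv2.resize(p2,(400,250))]),'end')
```

```text
t 26.82 pos [0.4321 0.3729 0.3561] yawy 92.65 row [-0.0003, -0.0002, 0.0006, -0.002, 0.0022, -0.0079] rows>= 1.0 F [-0.7  -0.38 -0.51] w 0.0854
handle top 541 0.1821 [0.4313 0.3732] [0.0238 0.0193] 2.7846760749816895
newlid 0.11923510718985908 0.11474589939728175
old 0.057308483739765936 0.11445351136023185
```

View pics/end.png

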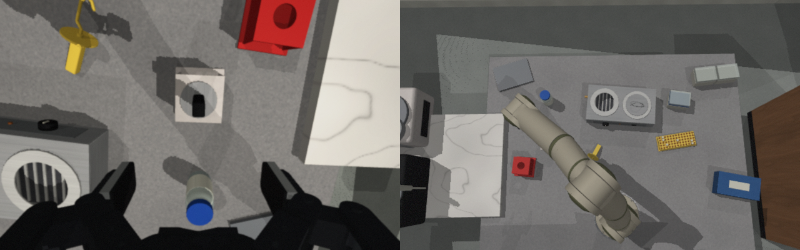

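The lifter is back in the white stand: handle top at 0.182, within 2 mm of where it started. The lid lies flush: flange top at 0.119 with the ring at 0.115. The bystanders look unmoved, so I'm handing the job in.

```bash
python3 -c "
from plant import arm
print(arm.close_job())"
```

```text
the job is handed in; nothing more can be done
None
```

The job is handed in after about 27 s of the 72 s allowed. I took the black lifter from the white stand, hooked the lid and carried it level to the open place. There I lowered it into the ring, unhooked it and put the lifter back in its stand.

**Lid:** it went straight into the ring with no searching. After seating it was level to within 0.02°. Its height read 115.5 mm by the wrist camera. The top camera put the flange top at 119.2 mm, so the underside is at about 115 mm.

**Lifter:** its handle top is at 182 mm, the height it has when hanging in the stand. It is within 2 mm of where it started and looks upright.

**Robot and bystanders:** the gripper is open, well above everything and touching nothing. The tip box, tube rack and bottle look unmoved in the last pictures; I did not measure them.

**Checks that disagreed:**
- **Ring centre:** different views of the ring disagreed by about 1 mm. I aimed between them.
- **Lid outline:** the fit failed once the lid was seated, as it no longer stands out from the ring. I relied on the lid's height and tilt and the load coming off the hook instead.
- **Lid tilt:** one reading after unhooking, with the lid partly hidden, gave 0.3°, still under the 1.4° limit.

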